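Gauge three end caps and sort out the blocked ones

TASK

Two of the three grey end caps have an old bush stuck inside and only one is clear: try them mouth down on the gauge pin, without forcing, to find out which. Leave the clear one pushed fully down on the pin, flush on the gauge's foot, and stand the two that will not go down upright in the steel tray. Do not shift or knock over the specimen cup, the lotion bottle or the small carton.

Things in the scene. Friction and masses are not known exactly. Their poses are not given: they have to be found in the camera images.
- gauge: plug gauge fixed to the trolley top: round steel foot 80 mm in diameter and 12 mm thick, with an upright pin 18 mm in diameter at its centre, tip 40 mm above the trolley top (28 mm above the foot, last 3 mm tapered). Origin at the centre of the foot's underside, z up along the pin. A clear cap slides right down on to the foot; a blocked one stops 14 to 16 mm above it. Never press it with over 40 N
- cap_a: grey plastic end cap, a cylinder 42 mm across and 62 mm high (a disc on top adds 1.5 mm), standing mouth down; 80 g or so; origin at the centre of its underside, z up through its closed top. Mouth: a 20 mm bore in the underside. All three look and weigh alike. In two a hidden bush stops the pin 12 to 14 mm up; the third is clear to 30 mm. Which is which changes from run to run
- cap_b: grey plastic end cap, a cylinder 42 mm across and 62 mm high (a disc on top adds 1.5 mm), standing mouth down; 80 g or so; origin at the centre of its underside, z up through its closed top. Mouth: a 20 mm bore in the underside. All three look and weigh alike. In two a hidden bush stops the pin 12 to 14 mm up; the third is clear to 30 mm. Which is which changes from run to run
- cap_c: grey plastic end cap, a cylinder 42 mm across and 62 mm high (a disc on top adds 1.5 mm), standing mouth down; 80 g or so; origin at the centre of its underside, z up through its closed top. Mouth: a 20 mm bore in the underside. All three look and weigh alike. In two a hidden bush stops the pin 12 to 14 mm up; the third is clear to 30 mm. Which is which changes from run to run
- tray: shallow steel instrument tray, 188 mm (its x) by 288 mm (its y), rim 28 mm high, fixed where it stands, floor 3 to 6 mm thick, flat within 65 mm (x) and 115 mm (y) of the origin; origin at the centre of its underside, z up. Both rejects stand in it
- specimen_cup: bystander: white specimen cup with a yellow screw lid, 62 mm in diameter, 64 mm high; origin at the centre of its underside
- lotion_bottle: bystander: white bottle with a lilac label and white cap, 37 mm in diameter, 102 mm high; origin at the centre of its underside
- small_carton: bystander: small blue and white carton, 40 x 62 x 34 mm; origin at the centre of its underside
There are look-alikes about, which are no part of the job. What is shaped like the cap_a but green is not meant.

How it is judged:
At the end, for the whole second after the job is handed in: One cap sits on the gauge pin with its underside within 3.5 mm of the foot's top, within 5 mm of the pin's axis and upright within 0.08 rad; the other two stand upright (within 0.15 rad) on the floor of the steel tray; all are at rest and released (((z of cap_a in the frame of gauge between 0.009 and 0.0155 m and horizontal distance between cap_a and gauge below 0.005 m and angle between cap_a's own z axis and vertical below 0.08 rad and x of cap_b in the frame of tray between -0.08 and 0.08 m and y of cap_b in the frame of tray between -0.13 and 0.13 m and z of each of cap_b, cap_c in the frame of tray below 0.015 m and angle between each of cap_b, cap_c's own z axis and vertical below 0.15 rad and x of cap_c in the frame of tray between -0.08 and 0.08 m and y of cap_c in the frame of tray between -0.13 and 0.13 m) or (z of cap_b in the frame of gauge between 0.009 and 0.0155 m and horizontal distance between cap_b and gauge below 0.005 m and angle between cap_b's own z axis and vertical below 0.08 rad and x of cap_a in the frame of tray between -0.08 and 0.08 m and y of cap_a in the frame of tray between -0.13 and 0.13 m and z of each of cap_a, cap_c in the frame of tray below 0.015 m and angle between each of cap_a, cap_c's own z axis and vertical below 0.15 rad and x of cap_c in the frame of tray between -0.08 and 0.08 m and y of cap_c in the frame of tray between -0.13 and 0.13 m) or (z of cap_c in the frame of gauge between 0.009 and 0.0155 m and horizontal distance between cap_c and gauge below 0.005 m and angle between cap_c's own z axis and vertical below 0.08 rad and x of cap_a in the frame of tray between -0.08 and 0.08 m and y of cap_a in the frame of tray between -0.13 and 0.13 m and z of each of cap_a, cap_b in the frame of tray below 0.015 m and angle between each of cap_a, cap_b's own z axis and vertical below 0.15 rad and x of cap_b in the frame of tray between -0.08 and 0.08 m and y of cap_b in the frame of tray between -0.13 and 0.13 m)) and linear speed of each of cap_a, cap_b, cap_c below 0.02 m/s and contact force between the fingers and cap_a below 0.1 N and contact force between the fingers and cap_b below 0.1 N and contact force between the fingers and cap_c below 0.1 N); the robot touches nothing.
It fails at once if a bystander is shifted by more than 20 mm or knocked over (distance of any of specimen_cup, lotion_bottle, small_carton from where it was at the start of the episode above 0.02 m or angle between any of specimen_cup, lotion_bottle, small_carton's own z axis and vertical above 0.4 rad).
It fails at once if the gauge is pressed with more than 40 N (contact force between gauge and anything else above 40 N).
It also fails if it takes over 72 s, if anything falls off the work surface, if the arm or the gripper's body presses on something with over 40 N, if the wrist force passes 120 N, or if a joint passes its speed limit or range.

ROBOT

A 7-joint arm with a two-finger parallel gripper is mounted at the origin on a cart in front of the work surface, level with it; the furniture and walls round the work are solid. World frame = base frame: x ahead of the robot, y to its left, z up, the work surface at z = 0. Lengths are in m, angles in rad, forces in N, time in s.
With the tool pointing down it reaches from about 0.4 to 0.9 m from the base axis. Payload 5.6 kg.
Tool frame: the origin (TCP) lies at the very end of the fingers, on their centre line; the grasp point (between the pads) lies 19 mm behind it; z points along the fingers, y is the line along which they close (so a half turn about z gives the same grasp; the last joint's range is limited). The gripper opens to 92 mm and grips with 3 to 60 N. Pads are 20 mm wide; open, the fingers measure 128 mm over their backs; the gripper's body (75 mm by 189 mm) begins 69 mm behind the grasp point.
Start: joints at [1.276, 0.468, -0.012, 1.603, 0.006, 1.071, -0.056], TCP at [0.162, -0.63, 0.178] pointing down, gripper open.
Joint ranges: [-2.53, 2.53], [-0.31, 2.02], [-1.57, 1.55], [0.28, 2.44], [-1.29, 4.43], [0.15, 1.84], [-2.92, 2.92]. Speed limits (rad/s): [2.57, 2.57, 3.14, 3.14, 3.14, 3.14, 3.14].

INTERFACE

Orientations are given as a rotation vector (axis times angle).
In Python, from workcell import * gives the robot as it stands. The module is installed in compiled form; this text tells all that it offers.
- The arm moves only by the tool apply_moves, never from a script. Its argument "plan" is a list of rows, each a list of 3 entries, a list of its own where there are three numbers: the shift along the world's x, y, z in m, then the turn about the world's z in rad, then the finger opening in m, from 0 to 0.0919. In form: [[[x, y, z], twist, jaw], ...]. A call has 1 to 20 rows; each row is the pose to reach, as a shift and turn from the pose commanded when the call began; what a row does not reach only later rows make up. A row lasts 1/10 s, in which the tool goes at most 50 mm and 8.59 degrees, less where a joint would pass 70% of its speed; a pose out of reach is approached as far as the arm can. A call with a gripper value outside its range is refused whole. The fingers move at their own pace and stop on an object; "force" is the grip in N (left out, the last holds). Time passes only in rows, so rows that repeat a pose let the fingers close. It gives the time, the measured TCP pose, the force, the opening and the grip force at its end, in the units of the state.
- observe(): the state, without advancing time (a new reading comes with each control period).
- read_camera(name): name is "scene" or "top" or "wrist"; returns a dict with "frame" (384x512x3 uint8, blue, green, red), "mtx" (3x3 intrinsics, pixels), "position" and "orientation" of the camera in the world. Camera axes: x right, y up, looking along -z (the intrinsics and any distortion apply to the point x, -y, -z); pixel columns grow to the right and rows downward; lengths in m; the calibration is good to about 2 mm. The wrist camera is an equidistant fisheye: a pixel r from the principal point sees the ray r / f radians off the axis. A picture is of the moment at which its call begins. There is no depth.
- job_done(): hands the job in; it is judged then, once.
The state is a dict: "clock": time; "joints": joint angles; "dq": joint speeds; "joint_efforts": joint torques, N m; "position": TCP position; "orientation": TCP orientation; "contact_force": force on the tool from outside, world axes, zero at the start; "wrist_torque": the same for the moment, N m; "finger_gap": opening from 0.0 (shut) to 1.0 (fully open); "finger_force": force on a finger pad.
Only numpy, scipy, OpenCV 4.12 (cv2) and the standard library are available. Lean on these libraries where they do the work, as an engineer would, in place of code of your own. Each camera call takes 0.05 s, during which the arm holds its last target. There are 200 camera calls.

## Working session

There is one attempt and no reset: what is moved stays moved. The work goes in short steps, Python scripts to look and compute and a tool call to move; the robot and the scene stay as the last step left them, time stands still between calls to the robot, and variables do not carry over. Pictures are saved under pics/ and viewed, at most 10 in all, crops included, and the job is handed in when it is done.

Besides the shell and the picture viewer there is one more tool, called as name(argument=value, ...), one argument or row to a line, values as JSON. apply_moves: Moves the arm, as the interface text tells. Its arguments: {"type":"object","properties":{"plan":{"type":"array"},"force":{"type":"number"}},"required":["plan"]}

```bash
mkdir -p pics; python3 - <<'E'
from workcell import *
import cv2,numpy as np
s=observe(); print({k:np.round(v,3).tolist() for k,v in s.items()})
for n in ("scene","top"):
    c=read_camera(n); cv2.imwrite(f"pics/{n}0.png",c["frame"])
    print(n,c["mtx"],c["position"],c["orientation"],[k for k in c])
E
```

```text
{'clock': 0.0, 'joints': [1.276, 0.468, -0.012, 1.604, 0.006, 1.071, -0.056], 'dq': [-0.0, 0.001, -0.0, -0.0, -0.0, 0.0, -0.002], 'joint_efforts': [-0.0, -52.057, -0.013, -24.375, -0.057, 0.017, 0.0], 'position': [0.162, -0.629, 0.177], 'orientation': [-3.115, -0.394, 0.001], 'contact_force': [-0.473, 0.144, 0.522], 'wrist_torque': [-0.081, 0.017, -0.015], 'finger_force': 0.0, 'finger_gap': 1.0}
scene [[410.85126595   0.         255.0863703 ]
 [  0.         410.85126595 186.10388114]
 [  0.           0.           1.        ]] [-0.03354749  0.82788774  0.4618169 ] [ 0.43600662 -1.4021817  -2.17086182] ['frame', 'mtx', 'position', 'orientation']
top [[481.46339335   0.         246.76633835]
 [  0.         481.46339335 193.26242923]
 [  0.           0.           1.        ]] [0.2999886  0.04544563 1.3622201 ] [ 0.13273893 -0.13006725 -1.58672385] ['frame', 'mtx', 'position', 'orientation']
```

View pics/scene0.png

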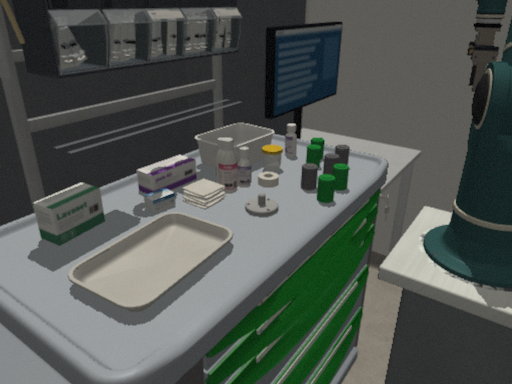

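View pics/top0.png

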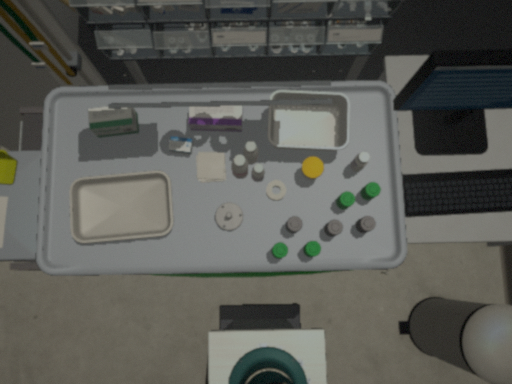

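Top view: the three grey caps are at about (294,224), (334,228) and (366,224). The green look-alikes are at (279,250), (312,248), (346,199) and (371,190), and there's a white ring at (276,190). The gauge is at (229,216) and the shallow tray at (121,207); the deep basin at (310,120) isn't it.

```bash
cat > h.py <<'E'
from workcell import *
import cv2,numpy as np
from scipy.spatial.transform import Rotation as R
def ray(c,px,fish=False):
    K=c["mtx"]; x=(px[0]-K[0,2])/K[0,0]; y=(px[1]-K[1,2])/K[1,1]
    if fish:
        t=np.hypot(x,y); k=np.sin(t)/max(t,1e-9); d=np.array([x*k,-y*k,-np.cos(t)])
    else: d=np.array([x,-y,-1.])
    return np.array(c["position"]),R.from_rotvec(c["orientation"]).apply(d)
def onz(c,px,z,fish=False):
    p,d=ray(c,px,fish); return p+d*(z-p[2])/d[2]
def proj(c,P,fish=False):
    q=R.from_rotvec(c["orientation"]).inv().apply(np.array(P)-c["position"]); q=q*[1,-1,-1]
    if fish:
        t=np.arctan2(np.hypot(*q[:2]),q[2]); m=q[:2]/np.hypot(*q[:2])*t
    else: m=q[:2]/q[2]
    return m*np.diag(c["mtx"])[:2]+c["mtx"][:2,2]
E
python3 - <<'E'
from h import *
c=read_camera("top"); f=c["frame"]
for n,px,z in [("c1",(294,224),.0635),("c2",(334,228),.0635),("c3",(366,224),.0635),("gauge",(229,216),.04),("tray",(121,207),.028),("g1",(279,250),.0635),("g2",(312,248),.0635),("g3",(346,199),.06),("g4",(371,190),.06),("trayTL",(73,180),.028),("trayBR",(172,240),.028),("cup",(312,168),.064),("bot",(360,160),.1)]:
    print(n,onz(c,px,z).round(3))
s=observe();print(R.from_rotvec(s["orientation"]).as_matrix().round(3))
w=read_camera("wrist");print(w["mtx"],w["position"],w["orientation"]);cv2.imwrite("pics/w0.png",w["frame"])
cv2.imwrite("pics/top1.png",cv2.resize(f[150:270,150:410],None,fx=3,fy=3,interpolation=cv2.INTER_CUBIC))
E
```

```text
c1 [ 0.432 -0.081  0.063]
c2 [ 0.419 -0.188  0.063]
c3 [ 0.428 -0.275  0.063]
gauge [0.46  0.096 0.04 ]
tray [0.493 0.398 0.028]
g1 [ 0.363 -0.038  0.063]
g2 [ 0.366 -0.127  0.063]
g3 [ 0.498 -0.226  0.06 ]
g4 [ 0.522 -0.295  0.06 ]
trayTL [0.573 0.536 0.028]
trayBR [0.398 0.255 0.028]
cup [ 0.586 -0.136  0.064]
bot [ 0.597 -0.261  0.1  ]
[[ 0.968  0.249 -0.   ]
 [ 0.249 -0.968  0.001]
 [-0.    -0.001 -1.   ]]
[[297.31863964   0.         258.90052991]
 [  0.         297.31863964 190.80033502]
 [  0.           0.           1.        ]] [ 0.23864612 -0.61017567  0.38326508] [-0.24163596  0.18837283 -1.30958716]
```

View pics/top1.png

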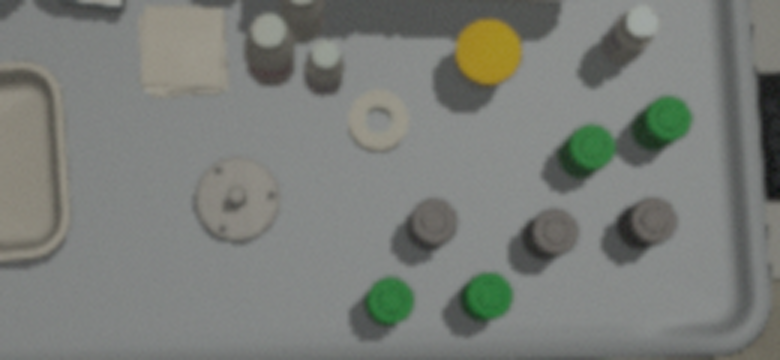

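View pics/w0.png

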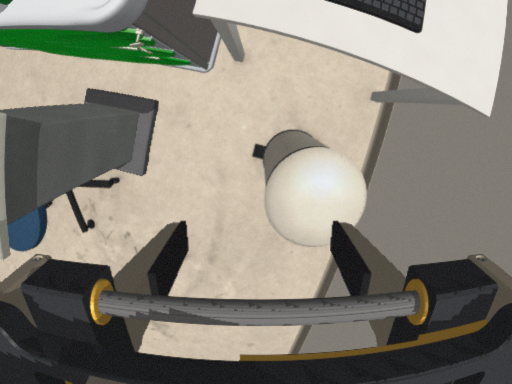

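Choosing the grey caps c1 (0.432,-0.081), c2 (0.419,-0.188) and c3 (0.428,-0.276). The crop confirms they're grey, with green ones beside them. The spacing and heights are consistent with the sizes given. Next I move above c1.

apply_moves(
  plan=[
    [[0.27, 0.55, 0.02], -0.252, 0.062],
    [[0.27, 0.55, 0.02], -0.252, 0.062],
    [[0.27, 0.55, 0.02], -0.252, 0.062],
    [[0.27, 0.55, 0.02], -0.252, 0.062],
    [[0.27, 0.55, 0.02], -0.252, 0.062],
    [[0.27, 0.55, 0.02], -0.252, 0.062],
    [[0.27, 0.55, 0.02], -0.252, 0.062],
    [[0.27, 0.55, 0.02], -0.252, 0.062],
    [[0.27, 0.55, 0.02], -0.252, 0.062],
    [[0.27, 0.55, 0.02], -0.252, 0.062],
    [[0.27, 0.55, 0.02], -0.252, 0.062],
    [[0.27, 0.55, 0.02], -0.252, 0.062],
    [[0.27, 0.55, 0.02], -0.252, 0.062],
    [[0.27, 0.55, 0.02], -0.252, 0.062],
    [[0.27, 0.55, 0.02], -0.252, 0.062],
  ],
  force=15,
)

```text
clock: 1.7
position: [0.4314, -0.0803, 0.1978]
orientation: [3.141, -0.001, -0.001]
contact_force: [0.3, -0.5, 0.0]
finger_gap: 0.674
finger_force: 0.0
```

```bash
python3 - <<'E'
from h import *
s=observe();print(s["clock"],s["position"],R.from_rotvec(s["orientation"]).as_matrix().round(3)[:,1])
w=read_camera("wrist");print(w["position"],w["orientation"]);cv2.imwrite("pics/w1.png",w["frame"])
for P in [(.432,-.081,.0635),(.46,.096,.04),(.419,-.188,.0635),(.428,-.276,.0635)]: print(proj(w,P,True).round(1))
E
```

```text
1.7 [ 0.4313976  -0.08031977  0.19776724] [-0.001 -1.     0.   ]
[ 0.51084487 -0.08090654  0.40371356] [-0.2246678   0.22326145 -1.56015358]
[258.7 173.7]
[124.7 150.4]
[346.4 184.5]
[409.9 178. ]
```

View pics/w1.png

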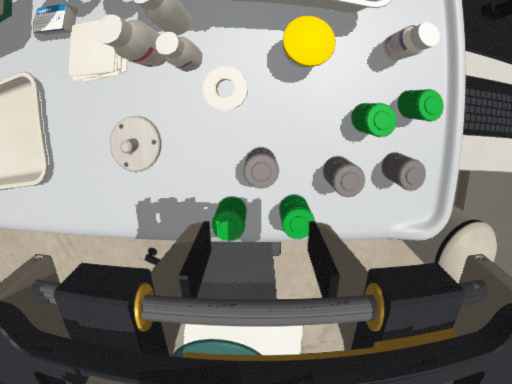

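The wrist view shows c1 at about (261,170), c2 at (345,176), c3 at (404,171), and the gauge foot at (135,143) with its pin tip at about (127,146). I'll refine these with contours.

```bash
cat >> h.py <<'E'
def cropmk(f,x0,y0,x1,y1,k,name): cv2.imwrite(name,cv2.resize(f[y0:y1,x0:x1],None,fx=k,fy=k,interpolation=cv2.INTER_CUBIC))
E
python3 - <<'E'
from h import *
f=cv2.imread("pics/w1.png")
a=cv2.resize(f[105:225,90:270],None,fx=4,fy=4,interpolation=cv2.INTER_CUBIC)
cv2.imwrite("pics/w1c.png",a)
E
```

```text
(no output)
```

View pics/w1c.png

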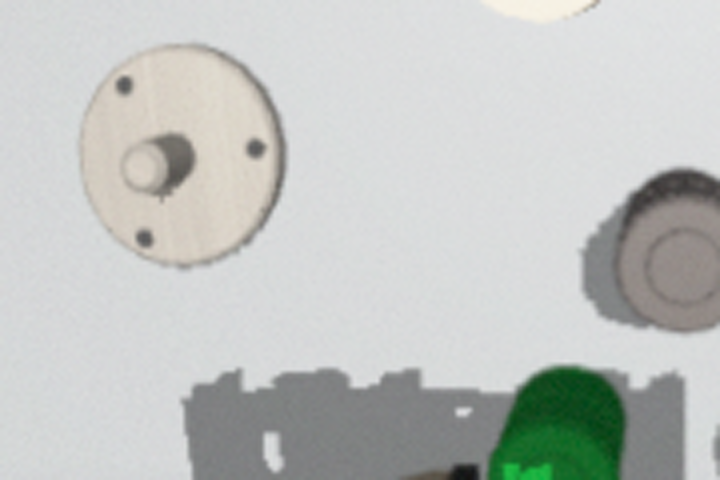

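```bash
python3 - <<'E'
from h import *
w=dict(mtx=np.array([[297.31863964,0,258.90052991],[0,297.31863964,190.80033502],[0,0,1]]),position=np.array([0.51084487,-0.08090654,0.40371356]),orientation=[-0.2246678,0.22326145,-1.56015358])
for n,px,z in [("pin",(126.2,146.7),.04),("foot",(135.2,143.3),.012),("c1",(260.8,171),.0635),("c2 ",(348,180),.0635),("c3",(409,174.5),.0635)]:
    print(n,onz(w,px,z,True).round(4))
print(R.from_rotvec(w["orientation"]).apply([0,0,-1]))
E
```

```text
pin [0.4648 0.0933 0.04  ]
foot [0.4655 0.092  0.012 ]
c1 [ 0.4352 -0.0834  0.0635]
c2  [ 0.4246 -0.1896  0.0635]
c3 [ 0.4327 -0.2741  0.0635]
[-2.81442886e-01 -7.44179138e-04 -9.59577693e-01]
```

apply_moves(
  plan=[
    [[0.004, -0.003, -0.05], 0, 0.062],
    [[0.004, -0.003, -0.1], 0, 0.062],
    [[0.004, -0.003, -0.14], 0, 0.062],
    [[0.004, -0.003, -0.168], 0, 0.062],
    [[0.004, -0.003, -0.168], 0, 0.062],
    [[0.004, -0.003, -0.168], 0, 0.03],
    [[0.004, -0.003, -0.168], 0, 0.03],
    [[0.004, -0.003, -0.168], 0, 0.03],
    [[0.004, -0.003, -0.168], 0, 0.03],
    [[0.004, -0.003, -0.168], 0, 0.03],
  ],
  force=5,
)

```text
clock: 2.75
position: [0.4365, -0.0827, 0.0308]
orientation: [3.141, -0.001, 0.002]
contact_force: [-0.1, 0.1, 1.3]
finger_gap: 0.322
finger_force: 0.0
```

```bash
python3 - <<'E'
from h import *
w=read_camera("wrist");cv2.imwrite("pics/w2.png",w["frame"]);print(proj(w,(.4352,-.083,.0635),True))
t=read_camera("top");
a=cv2.resize(t["frame"][170:270,250:400],(512,341)); cv2.imwrite("pics/m2.png",np.vstack([a,w["frame"][:250]]))
E
```

```text
[258.17905877 235.52040388]
```

View pics/m2.png

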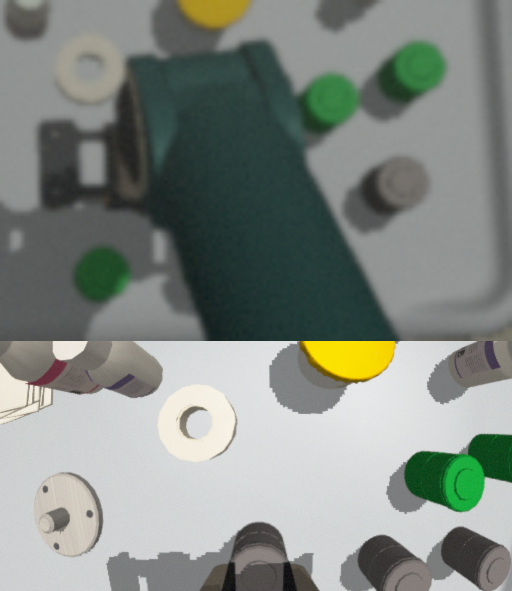

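The cap top's disc appears at wrist pixel (258,234), ahead of the fingers, yet the gap of 30 mm and zero force say nothing is between the pads. I'll check the geometry numerically.

```bash
python3 - <<'E'
from h import *
s=observe();print(s["position"],s["finger_gap"],s["finger_force"])
w=read_camera("wrist");f=w["frame"];print(w["position"],w["orientation"])
p=np.array(s["position"])
for d in [(0,0,0),(0,0,.019),(0,.015,.019),(0,-.015,.019),(.01,.015,0),(.01,-.015,.0),(-.01,.015,0)]: print(d,proj(w,p+d,True).round(1))
for x in (.435,.445,.455,.465): print(x,proj(w,(x,-.083,.0635),True).round(1))
print("col258 gray", f[170:300:3,258].mean(1).round().astype(int).tolist())
for r in (225,235,245,255,265,275,290): print(r,f[r,180:340:4].mean(1).round().astype(int).tolist())
E
```

```text
[ 0.43616394 -0.08260312  0.0304119 ] 0.3228768038131429 0.0
[ 0.51530966 -0.08319575  0.2364765 ] [-0.22343993  0.22204886 -1.55980108]
(0, 0, 0) [257.9 215.5]
(0, 0, 0.019) [257.8 225.4]
(0, 0.015, 0.019) [235.9 225.4]
(0, -0.015, 0.019) [279.8 225.4]
(0.01, 0.015, 0) [237.4 202.7]
(0.01, -0.015, 0.0) [278.4 202.7]
(-0.01, 0.015, 0) [238.  227.8]
0.435 [258.4 235.7]
0.445 [258.4 221.2]
0.455 [258.4 206.2]
0.465 [258.3 190.6]
col258 gray [214, 214, 214, 208, 69, 67, 62, 68, 68, 63, 60, 80, 116, 131, 128, 134, 123, 125, 81, 77, 79, 78, 76, 75, 77, 75, 75, 78, 81, 82, 74, 121, 123, 127, 124, 127, 162, 210, 211, 209, 212, 210, 207, 156]
225 [127, 127, 126, 129, 125, 125, 126, 126, 125, 88, 78, 83, 34, 23, 129, 130, 121, 78, 78, 78, 77, 78, 78, 67, 80, 74, 25, 20, 76, 78, 81, 123, 128, 169, 212, 213, 212, 214, 210, 212]
235 [124, 125, 126, 128, 125, 125, 127, 98, 79, 80, 81, 71, 21, 26, 75, 77, 78, 81, 77, 77, 79, 78, 78, 76, 70, 79, 23, 17, 27, 67, 67, 66, 80, 183, 211, 210, 211, 212, 210, 210]
245 [124, 126, 124, 126, 125, 123, 65, 63, 65, 73, 76, 24, 30, 13, 71, 78, 73, 77, 76, 81, 76, 76, 76, 74, 77, 76, 17, 23, 18, 56, 67, 65, 63, 64, 142, 211, 211, 211, 214, 212]
255 [125, 123, 124, 127, 77, 66, 67, 65, 65, 66, 41, 17, 10, 20, 119, 78, 74, 78, 79, 76, 77, 74, 75, 76, 77, 116, 31, 16, 12, 22, 64, 68, 66, 63, 67, 61, 204, 208, 212, 210]
265 [124, 124, 121, 66, 63, 67, 65, 69, 66, 63, 15, 23, 22, 23, 124, 126, 124, 127, 123, 123, 125, 171, 187, 179, 123, 123, 108, 18, 19, 23, 26, 64, 64, 66, 61, 67, 65, 61, 206, 209]
275 [32, 27, 26, 24, 28, 64, 66, 68, 65, 10, 10, 20, 18, 28, 53, 124, 126, 125, 124, 123, 135, 203, 150, 145, 124, 124, 123, 27, 15, 23, 19, 63, 65, 69, 63, 38, 24, 30, 27, 25]
290 [22, 28, 30, 69, 75, 69, 64, 64, 64, 45, 39, 33, 21, 44, 192, 210, 209, 208, 210, 209, 209, 212, 210, 131, 124, 124, 124, 92, 21, 34, 31, 63, 64, 66, 64, 62, 71, 34, 30, 27]
```

```bash
python3 - <<'E'
from h import *
f=cv2.imread("pics/w2.png"); cropmk(f,160,160,360,310,4,"pics/w2c.png")
E
```

```text
(no output)
```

View pics/w2c.png

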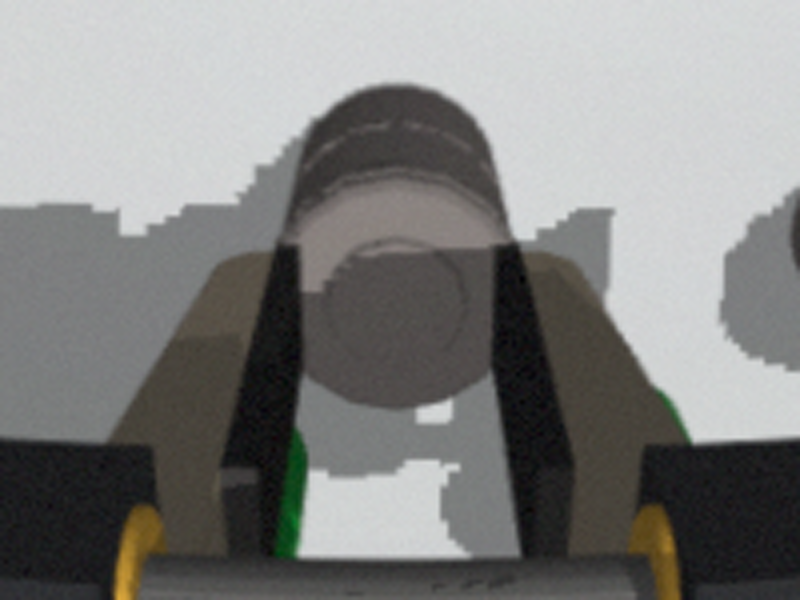

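The crop shows the cap upright and centred between the pads; its disc is at crop (397,305). The pads really seem to be at it, so I'll test the grip by closing further with a small lift.

apply_moves(
  plan=[
    [[0, 0, 0], 0, 0.02],
    [[0, 0, 0], 0, 0.01],
    [[0, 0, 0], 0, 0.0],
    [[0, 0, 0], 0, 0.0],
  ],
  force=10,
)

```text
clock: 3.3
position: [0.4358, -0.0825, 0.0299]
orientation: [-3.142, 0.0, 0.0]
contact_force: [0.2, -0.2, 0.2]
finger_gap: 0.009
finger_force: 0.0
```

```bash
python3 - <<'E'
from h import *
s=observe();print(s["position"],s["finger_gap"],s["finger_force"])
w=read_camera("wrist");f=w["frame"];cv2.imwrite("pics/w3.png",f)
for r in (225,235,245,255): print(r,f[r,200:320:4].mean(1).round().astype(int).tolist())
print("col258", f[170:300:3,258].mean(1).round().astype(int).tolist())
E
```

```text
[ 0.43584474 -0.08247982  0.02992694] 0.008667350880018262 0.0
225 [122, 126, 123, 122, 124, 124, 123, 83, 76, 78, 79, 71, 76, 46, 22, 43, 18, 67, 77, 81, 121, 129, 115, 124, 122, 122, 124, 126, 168, 208]
235 [122, 122, 125, 122, 124, 123, 122, 75, 76, 64, 62, 60, 65, 25, 14, 45, 22, 64, 65, 65, 76, 79, 77, 119, 125, 124, 123, 125, 176, 207]
245 [122, 124, 125, 123, 125, 121, 122, 121, 66, 64, 63, 65, 65, 23, 21, 43, 17, 56, 64, 66, 63, 64, 70, 124, 121, 122, 125, 120, 204, 207]
255 [123, 122, 106, 106, 109, 122, 117, 65, 63, 65, 65, 67, 60, 20, 20, 40, 15, 46, 65, 66, 68, 63, 62, 75, 120, 99, 44, 33, 34, 40]
col258 [211, 209, 212, 204, 66, 65, 59, 69, 65, 61, 59, 75, 116, 129, 131, 130, 119, 62, 54, 50, 52, 45, 53, 50, 48, 49, 48, 50, 47, 51, 49, 76, 74, 72, 75, 117, 123, 143, 158, 162, 159, 159, 158, 116]
```

The fingers closed fully without moving the cap, so they passed over its top. The tips show at image row ~221 where the reported TCP projects to ~203–215. That puts the real fingertips about 33 mm above the reported TCP. As a test that's safe either way, I'll open, go down to a reported z of 0.006 and close.

apply_moves(
  plan=[
    [[0, 0, 0.008], 0, 0.062],
    [[0, 0, 0.008], 0, 0.062],
    [[0, 0, 0.008], 0, 0.062],
    [[0, 0, 0.008], 0, 0.062],
    [[0, 0, 0.008], 0, 0.062],
    [[0, 0, -0.004], 0, 0.062],
    [[0, 0, -0.014], 0, 0.062],
    [[0, 0, -0.024], 0, 0.062],
    [[0, 0, -0.024], 0, 0.035],
    [[0, 0, -0.024], 0, 0.035],
    [[0, 0, -0.024], 0, 0.035],
    [[0, 0, -0.024], 0, 0.035],
    [[0, 0, -0.024], 0, 0.035],
  ],
  force=5,
)

```text
clock: 4.65
position: [0.4361, -0.0826, 0.0062]
orientation: [3.141, -0.001, 0.001]
contact_force: [-0.5, -0.5, -0.7]
finger_gap: 0.455
finger_force: 5.0
```

The grip is real: gap 41.8 mm, force 5 N. So the true tip is at least 33 mm above the reported TCP. Next I open, go 12 mm lower, turn 90° and grip again to centre the cap along the other axis.

apply_moves(
  plan=[
    [[0, 0, 0], 0, 0.06],
    [[0, 0, 0], 0, 0.06],
    [[0, 0, -0.006], 0.15, 0.06],
    [[0, 0, -0.012], 0.3, 0.06],
    [[0, 0, -0.012], 0.45, 0.06],
    [[0, 0, -0.012], 0.6, 0.06],
    [[0, 0, -0.012], 0.75, 0.06],
    [[0, 0, -0.012], 0.9, 0.06],
    [[0, 0, -0.012], 1.05, 0.06],
    [[0, 0, -0.012], 1.2, 0.06],
    [[0, 0, -0.012], 1.35, 0.06],
    [[0, 0, -0.012], 1.5, 0.06],
    [[0, 0, -0.012], 1.57, 0.06],
    [[0, 0, -0.012], 1.57, 0.035],
    [[0, 0, -0.012], 1.57, 0.035],
    [[0, 0, -0.012], 1.57, 0.035],
    [[0, 0, -0.012], 1.57, 0.035],
  ],
  force=5,
)

```text
clock: 6.35
position: [0.436, -0.0826, -0.0059]
orientation: [2.223, 2.219, -0.0]
contact_force: [-0.6, 0.0, 0.5]
finger_gap: 0.46
finger_force: 5.0
```

```bash
python3 - <<'E'
from h import *
s=observe();print(s["joints"].__class__,np.round(s["joints"],2),R.from_rotvec(s["orientation"]).as_matrix().round(3)[:,1],s["finger_gap"],s["finger_force"])
w=read_camera("wrist");print(w["position"],w["orientation"]);cv2.imwrite("pics/w4.png",w["frame"])
E
```

```text
<class 'numpy.ndarray'> [ 0.69  0.55 -0.69  2.18  0.63  0.61 -0.46] [ 1.    -0.002  0.   ] 0.4596570123076849 4.9999623745679855
[ 0.43602543 -0.00375825  0.20004884] [-2.85457539e-01  7.99041518e-05 -1.79991667e-03]
```

apply_moves(
  plan=[
    [[0, 0, 0], 0, 0.03],
    [[0, 0, 0.03], 0, 0.03],
    [[0, 0, 0.07], 0, 0.03],
    [[0.015, 0.04, 0.07], 0, 0.03],
    [[0.029, 0.08, 0.07], 0, 0.03],
    [[0.029, 0.08, 0.07], 0, 0.03],
    [[0.029, 0.08, 0.07], 0, 0.03],
  ],
  force=20,
)

```text
clock: 7.1
position: [0.4646, -0.0016, 0.0639]
orientation: [-2.22, -2.223, 0.001]
contact_force: [-0.2, -0.2, -1.7]
finger_gap: 0.454
finger_force: 20.0
```

```bash
python3 - <<'E'
from h import *
w=read_camera("wrist");f=w["frame"];s=observe();cv2.imwrite("pics/w5.png",f)
print(s["position"],w["position"],w["orientation"],s["finger_gap"])
for P in [(.465,.093,.04),(.46,.096,.04),(.465,.093,.012)]: print(proj(w,P,True))
x,y=proj(w,(.463,.094,.03),True).astype(int)
print(x,y); 
x0=max(0,x-70);y0=max(0,y-70); a=cv2.resize(f[y0:y+60,x0:x+70],None,fx=3.8,fy=3.8,interpolation=cv2.INTER_CUBIC); print(x0,y0)
cv2.imwrite("pics/w5c.png",a)
E
```

```text
[ 0.46424263 -0.00273484  0.06362747] [0.46456643 0.07712302 0.26988125] [-0.2851731   0.00029229  0.00145075] 0.4529121842282617
[259.65047365  85.51208168]
[253.06503604  81.65886433]
[259.58501927  87.73206727]
257 85
187 15
```

View pics/w5c.png

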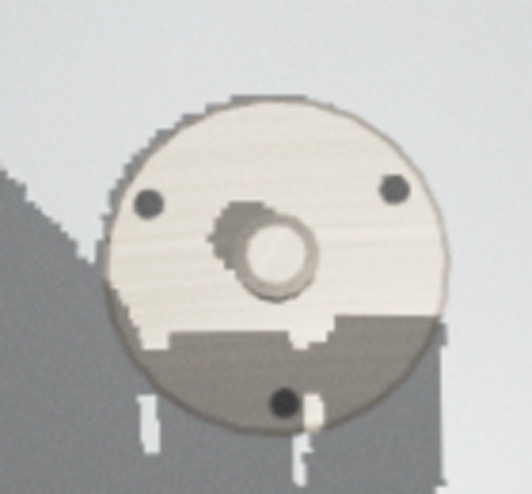

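```bash
python3 - <<'E'
from h import *
w=read_camera("wrist");s=observe();p=np.array(s["position"]);print(p,w["position"])
print("tip",onz(w,(259.26,80.95),.04,True),"foot",onz(w,(259.4,84.6),.012,True))
f=w["frame"]
for d in [(0,0,.0695),(0,.021,.068),(0,-.021,.068),(0,.0125,.0695),(0,-.0125,.0695)]: print(d,proj(w,p+d,True).round(1))
for x in (252,259,266): print(x,list(enumerate(f[190:280:1,x].mean(1).round().astype(int),190)).__repr__().replace("np.int64","") if x==259 else "")
E
```

```text
[ 0.46416988 -0.00341386  0.06356185] [0.4644872  0.07608831 0.26960658]
tip [0.46450779 0.09537515 0.04      ] foot [0.46462776 0.09454543 0.012     ]
(0, 0, 0.0695) [258.7 262.6]
(0, 0.021, 0.068) [258.6 225. ]
(0, -0.021, 0.068) [258.7 293. ]
(0, 0.0125, 0.0695) [258.7 241.5]
(0, -0.0125, 0.0695) [258.7 282.2]
252 
259 [(190, (197)), (191, (124)), (192, (66)), (193, (57)), (194, (56)), (195, (58)), (196, (57)), (197, (54)), (198, (55)), (199, (51)), (200, (57)), (201, (57)), (202, (60)), (203, (51)), (204, (59)), (205, (59)), (206, (58)), (207, (56)), (208, (53)), (209, (59)), (210, (55)), (211, (55)), (212, (55)), (213, (59)), (214, (59)), (215, (53)), (216, (53)), (217, (58)), (218, (55)), (219, (56)), (220, (67)), (221, (83)), (222, (68)), (223, (58)), (224, (71)), (225, (71)), (226, (72)), (227, (76)), (228, (79)), (229, (80)), (230, (76)), (231, (76)), (232, (78)), (233, (77)), (234, (78)), (235, (81)), (236, (75)), (237, (77)), (238, (80)), (239, (80)), (240, (75)), (241, (76)), (242, (71)), (243, (67)), (244, (70)), (245, (79)), (246, (78)), (247, (75)), (248, (79)), (249, (78)), (250, (77)), (251, (79)), (252, (78)), (253, (79)), (254, (76)), (255, (78)), (256, (79)), (257, (76)), (258, (77)), (259, (76)), (260, (74)), (261, (79)), (262, (74)), (263, (78)), (264, (76)), (265, (76)), (266, (75)), (267, (76)), (268, (80)), (269, (78)), (270, (78)), (271, (79)), (272, (80)), (273, (77)), (274, (88)), (275, (134)), (276, (143)), (277, (142)), (278, (143)), (279, (140))]
266
```

The gauge crop shows the pin tip centred at about (276,252) with the foot round it, which gives a pin axis of (0.4645, 0.095). I'll check that the cap didn't slip by comparing its image before and after the lift.

```bash
python3 - <<'E'
from h import *
for n in ("w4","w5"):
    f=cv2.imread(f"pics/{n}.png").astype(int)
    print(n,[(i,int(v)) for i,v in enumerate(f[170:310,259].mean(1),170) if i%3==0])
    for r in (200,212,225,240): print(r,f[r,210:310:3].mean(1).astype(int).tolist())
s=observe();p=np.array([.436,-.0826,-.0059])
E
```

```text
w4 [(171, 142), (174, 141), (177, 143), (180, 140), (183, 142), (186, 142), (189, 140), (192, 66), (195, 64), (198, 60), (201, 62), (204, 65), (207, 66), (210, 61), (213, 68), (216, 62), (219, 63), (222, 67), (225, 94), (228, 139), (231, 97), (234, 94), (237, 96), (240, 92), (243, 81), (246, 88), (249, 82), (252, 83), (255, 83), (258, 85), (261, 86), (264, 85), (267, 84), (270, 84), (273, 83), (276, 103), (279, 155), (282, 156), (285, 156), (288, 153), (291, 211), (294, 231), (297, 227), (300, 86), (303, 55), (306, 63), (309, 67)]
200 [139, 139, 140, 140, 140, 140, 141, 139, 139, 71, 58, 61, 60, 59, 61, 61, 64, 61, 62, 63, 59, 61, 64, 95, 140, 141, 138, 140, 139, 142, 140, 144, 140, 141]
212 [137, 140, 142, 142, 140, 138, 137, 61, 61, 68, 65, 62, 61, 64, 61, 63, 64, 61, 60, 63, 63, 60, 61, 66, 62, 65, 140, 140, 226, 238, 236, 236, 238, 238]
225 [78, 74, 75, 15, 21, 90, 61, 57, 62, 62, 69, 70, 63, 67, 73, 77, 83, 105, 103, 84, 65, 63, 67, 68, 56, 61, 59, 234, 40, 27, 38, 79, 77, 81]
240 [78, 37, 21, 22, 25, 70, 77, 83, 84, 86, 85, 88, 86, 85, 86, 86, 86, 162, 156, 152, 87, 88, 86, 84,
[... 479 characters left out ...]
40), (288, 137), (291, 195), (294, 221), (297, 219), (300, 80), (303, 48), (306, 55), (309, 60)]
200 [220, 220, 221, 220, 221, 221, 222, 221, 218, 78, 55, 56, 58, 53, 59, 54, 55, 58, 51, 55, 56, 54, 57, 117, 230, 231, 233, 232, 234, 234, 233, 231, 230, 229]
212 [219, 220, 220, 220, 220, 220, 219, 56, 57, 63, 56, 58, 55, 57, 56, 52, 58, 55, 51, 55, 57, 57, 58, 56, 54, 77, 230, 232, 232, 232, 231, 230, 161, 110]
225 [71, 70, 68, 24, 23, 101, 61, 56, 53, 54, 60, 67, 59, 61, 66, 74, 69, 98, 95, 83, 58, 56, 60, 61, 56, 55, 52, 221, 21, 18, 45, 70, 69, 71]
240 [68, 40, 19, 21, 25, 61, 69, 76, 78, 79, 79, 81, 77, 79, 79, 74, 78, 122, 154, 155, 81, 77, 74, 78, 77, 74, 74, 67, 57, 23, 24, 22, 64, 66]
```

No slip: the cap's top rim is at rows 224–291 against 225–293 predicted, so the cap is centred on the TCP. Now I move over the pin.

apply_moves(
  plan=[
    [[0, 0.04, 0], 0, 0.03],
    [[0, 0.07, 0], 0, 0.03],
    [[0, 0.098, 0], 0, 0.03],
    [[0, 0.098, -0.01], 0, 0.03],
    [[0, 0.098, -0.02], 0, 0.03],
    [[0, 0.098, -0.02], 0, 0.03],
    [[0, 0.098, -0.02], 0, 0.03],
    [[0, 0.098, -0.02], 0, 0.03],
  ],
)

```text
clock: 8.0
position: [0.4651, 0.0945, 0.044]
orientation: [2.224, 2.218, -0.0]
contact_force: [0.1, -0.3, -0.6]
finger_gap: 0.454
finger_force: 20.0
```

apply_moves(
  plan=[
    [[0, 0, -0.004], 0, 0.03],
    [[0, 0, -0.007], 0, 0.03],
    [[0, 0, -0.01], 0, 0.03],
    [[0, 0, -0.012], 0, 0.03],
    [[0, 0, -0.014], 0, 0.03],
    [[0, 0, -0.014], 0, 0.03],
  ],
)

```text
clock: 8.6
position: [0.4648, 0.0958, 0.0298]
orientation: [-2.222, -2.22, -0.0]
contact_force: [0.2, -0.2, -1.2]
finger_gap: 0.452
finger_force: 20.0
```

apply_moves(
  plan=[
    [[0, 0, -0.003], 0, 0.03],
    [[0, 0, -0.005], 0, 0.03],
    [[0, 0, -0.007], 0, 0.03],
    [[0, 0, -0.009], 0, 0.03],
    [[0, 0, -0.011], 0, 0.03],
    [[0, 0, -0.011], 0, 0.03],
  ],
)

```text
clock: 9.2
position: [0.4649, 0.0957, 0.0188]
orientation: [-2.222, -2.22, -0.0]
contact_force: [0.2, 1.0, -0.9]
finger_gap: 0.452
finger_force: 20.0
```

apply_moves(
  plan=[
    [[0, 0, -0.002], 0, 0.03],
    [[0, 0, -0.004], 0, 0.03],
    [[0, 0, -0.006], 0, 0.03],
    [[0, 0, -0.008], 0, 0.03],
    [[0, 0, -0.01], 0, 0.03],
    [[0, 0, -0.01], 0, 0.03],
  ],
)

```text
clock: 9.8
position: [0.4649, 0.0956, 0.0087]
orientation: [-2.222, -2.22, -0.0]
contact_force: [0.4, 1.6, -2.0]
finger_gap: 0.457
finger_force: 20.0
```

```bash
python3 - <<'E'
from h import *
w=read_camera("wrist");f=w["frame"].astype(int);cv2.imwrite("pics/w6.png",f)
s=observe();print(s["position"],s["contact_force"])
print([(i,int(v)) for i,v in enumerate(f[170:310,259].mean(1),170) if i%3==0])
E
```

```text
[0.46486178 0.0956117  0.00880401] [ 0.69311485  1.52590538 -1.3096827 ]
[(171, 122), (174, 123), (177, 119), (180, 118), (183, 120), (186, 122), (189, 118), (192, 52), (195, 55), (198, 59), (201, 52), (204, 61), (207, 55), (210, 58), (213, 58), (216, 56), (219, 57), (222, 68), (225, 91), (228, 116), (231, 125), (234, 84), (237, 87), (240, 85), (243, 69), (246, 78), (249, 75), (252, 77), (255, 78), (258, 72), (261, 78), (264, 78), (267, 77), (270, 77), (273, 75), (276, 92), (279, 143), (282, 139), (285, 139), (288, 141), (291, 192), (294, 218), (297, 218), (300, 77), (303, 51), (306, 56), (309, 58)][ WARN:0@0.364] global loadsave.cpp:1063 imwrite_ Unsupported depth image for selected encoder is fallbacked to CV_8U.
```

c1 is clear. Its underside is about 3 mm above the foot with the pin inside, and there's no resistance. I'll seat it, release and retreat.

apply_moves(
  plan=[
    [[0, 0, -0.002], 0, 0.03],
    [[0, 0, -0.003], 0, 0.03],
    [[0, 0, -0.003], 0, 0.03],
    [[0, 0, -0.003], 0, 0.06],
    [[0, 0, -0.003], 0, 0.06],
    [[0, 0, -0.003], 0, 0.06],
    [[0, 0, 0.02], 0, 0.06],
    [[0, 0, 0.06], 0, 0.06],
    [[0, 0, 0.1], 0, 0.06],
    [[0, 0, 0.1], 0, 0.06],
    [[0, 0, 0.1], 0, 0.06],
  ],
  force=20,
)

```text
clock: 10.95
position: [0.4654, 0.0947, 0.1095]
orientation: [2.222, 2.218, 0.001]
contact_force: [-0.5, 0.3, -0.5]
finger_gap: 0.652
finger_force: 0.0
```

```bash
python3 - <<'E'
from h import *
w=read_camera("wrist");f=w["frame"].astype(int);cv2.imwrite("pics/w7.png",w["frame"])
s=observe();print(s["clock"],s["position"],s["contact_force"])
for zz in (.012,.026):
  print([proj(w,(.4647,.095+a,zz+b),True).round(1).tolist() for a,b in ((.021,0),(.021,.062),(-.021,.062))])
print([(i,int(v)) for i,v in enumerate(f[100:310,259].mean(1),100) if i%2==0])
E
```

```text
11.0 [0.4645194  0.09466485 0.10853707] [ 0.89940415 -0.6556899  -0.37806169]
[[258.1, 161.6], [258.1, 175.5], [258.2, 222.2]]
[[258.1, 164.3], [258.1, 179.6], [258.2, 228.6]]
[(100, 135), (102, 134), (104, 133), (106, 130), (108, 134), (110, 133), (112, 135), (114, 132), (116, 133), (118, 134), (120, 133), (122, 130), (124, 129), (126, 131), (128, 131), (130, 130), (132, 132), (134, 129), (136, 129), (138, 132), (140, 130), (142, 102), (144, 114), (146, 123), (148, 124), (150, 125), (152, 125), (154, 121), (156, 123), (158, 121), (160, 122), (162, 66), (164, 55), (166, 58), (168, 62), (170, 56), (172, 57), (174, 67), (176, 73), (178, 81), (180, 80), (182, 77), (184, 82), (186, 77), (188, 86), (190, 160), (192, 161), (194, 164), (196, 163), (198, 159), (200, 160), (202, 160), (204, 160), (206, 157), (208, 156), (210, 156), (212, 152), (214, 156), (216, 157), (218, 156), (220, 149), (222, 222), (224, 223), (226, 223), (228, 223), (230, 224), (232, 224), (234, 224), (236, 223), (238, 222), (240, 222), (242, 222), (244, 223), (246, 220), (248, 221), (250, 222), (252, 222), (254, 220), (256, 222), (258, 220), (260, 220), (262, 220), (264, 219), (266, 221), (268, 220), (270, 218), (272, 218), (274, 219), (276, 217), (278, 217), (280, 218), (282, 219), (284, 218), (286, 216), (288, 219), (290, 215), (292, 216), (294, 216), (296, 216), (298, 213), (300, 82), (302, 44), (304, 51), (306, 56), (308, 53)]
```

c1 is seated: its rim rows of 161, 175 and 222 match an underside at z = 0.012. The other two must be the blocked ones, so next I fetch c2.

apply_moves(
  plan=[
    [[-0.042, -0.284, 0], 0, 0.062],
    [[-0.042, -0.284, 0], 0, 0.062],
    [[-0.042, -0.284, 0], 0, 0.062],
    [[-0.042, -0.284, 0], 0, 0.062],
    [[-0.042, -0.284, 0], 0, 0.062],
    [[-0.042, -0.284, 0], 0, 0.062],
    [[-0.042, -0.284, 0], 0, 0.062],
    [[-0.042, -0.284, 0], 0, 0.062],
    [[-0.042, -0.284, -0.02], 0, 0.062],
    [[-0.042, -0.284, -0.02], 0, 0.062],
  ],
  force=20,
)

```text
clock: 12.0
position: [0.4212, -0.1861, 0.087]
orientation: [-2.216, -2.22, 0.001]
contact_force: [-0.0, -0.5, 0.1]
finger_gap: 0.676
finger_force: 0.0
```

```bash
python3 - <<'E'
from h import *
w=read_camera("wrist");f=w["frame"].astype(int);cv2.imwrite("pics/w8.png",w["frame"])
s=observe();p=s["position"];print(s["clock"],p)
# cap top rim: expected at z=.062
for d in [(0,0),(.021,0),(-.021,0),(0,.021),(0,-.021)]: print(proj(w,(p[0]+d[0],p[1]+d[1],.062),True).round(1))
print([(i,int(v)) for i,v in enumerate(f[140:290,259].mean(1),140) if i%2==0])
for r in (190,200,210): print(r,[(i,int(v)) for i,v in enumerate(f[r,205:310].mean(1),205) if i%3==0])
E
```

```text
12.05 [ 0.42206817 -0.18627107  0.08796618]
[260.1 204. ]
[285.6 204. ]
[234.6 203.9]
[260.2 179.1]
[260.  227.5]
[(140, 137), (142, 136), (144, 138), (146, 140), (148, 136), (150, 136), (152, 138), (154, 137), (156, 137), (158, 137), (160, 137), (162, 134), (164, 133), (166, 134), (168, 135), (170, 96), (172, 59), (174, 59), (176, 59), (178, 63), (180, 61), (182, 58), (184, 67), (186, 70), (188, 79), (190, 85), (192, 82), (194, 91), (196, 156), (198, 99), (200, 160), (202, 164), (204, 167), (206, 165), (208, 163), (210, 162), (212, 164), (214, 161), (216, 162), (218, 161), (220, 159), (222, 160), (224, 159), (226, 158), (228, 158), (230, 159), (232, 162), (234, 229), (236, 223), (238, 133), (240, 135), (242, 133), (244, 133), (246, 133), (248, 134), (250, 129), (252, 80), (254, 58), (256, 60), (258, 59), (260, 56), (262, 60), (264, 59), (266, 63), (268, 60), (270, 63), (272, 57), (274, 58), (276, 59), (278, 60), (280, 75), (282, 88), (284, 130), (286, 142), (288, 145)]
190 [(207, 224), (210, 226), (213, 225), (216, 224), (219, 225), (222, 225), (225, 225), (228, 226), (231, 225), (2
[... 446 characters left out ...]
(243, 159), (246, 163), (249, 159), (252, 122), (255, 132), (258, 155), (261, 163), (264, 162), (267, 142), (270, 138), (273, 171), (276, 172), (279, 172), (282, 140), (285, 187), (288, 235), (291, 235), (294, 236), (297, 237), (300, 236), (303, 188), (306, 133), (309, 132)]
210 [(207, 224), (210, 224), (213, 225), (216, 225), (219, 224), (222, 224), (225, 224), (228, 225), (231, 226), (234, 228), (237, 124), (240, 158), (243, 157), (246, 150), (249, 157), (252, 161), (255, 161), (258, 164), (261, 165), (264, 167), (267, 166), (270, 170), (273, 167), (276, 160), (279, 171), (282, 174), (285, 139), (288, 234), (291, 234), (294, 235), (297, 234), (300, 149), (303, 133), (306, 133), (309, 133)]
```

apply_moves(
  plan=[
    [[0, -0.001, -0.04], 0, 0.062],
    [[0, -0.001, -0.08], 0, 0.062],
    [[0, -0.001, -0.095], 0, 0.062],
    [[0, -0.001, -0.095], 0, 0.062],
    [[0, -0.001, -0.095], 0, 0.03],
    [[0, -0.001, -0.095], 0, 0.03],
    [[0, -0.001, -0.095], 0, 0.03],
    [[0, -0.001, -0.095], 0, 0.03],
    [[0, -0.001, -0.08], 0, 0.03],
    [[0, -0.001, -0.04], 0, 0.03],
    [[0, -0.001, 0], 0, 0.03],
    [[0, -0.001, 0.02], 0, 0.03],
  ],
  force=20,
)

```text
clock: 13.25
position: [0.4242, -0.1899, 0.112]
orientation: [2.22, 2.218, 0.001]
contact_force: [0.4, -0.3, -1.2]
finger_gap: 0.454
finger_force: 20.0
```

apply_moves(
  plan=[
    [[0.057, 0.63, 0], 0, 0.03],
    [[0.057, 0.63, 0], 0, 0.03],
    [[0.057, 0.63, 0], 0, 0.03],
    [[0.057, 0.63, 0], 0, 0.03],
    [[0.057, 0.63, 0], 0, 0.03],
    [[0.057, 0.63, 0], 0, 0.03],
    [[0.057, 0.63, 0], 0, 0.03],
    [[0.057, 0.63, 0], 0, 0.03],
    [[0.057, 0.63, 0], 0, 0.03],
    [[0.057, 0.63, 0], 0, 0.03],
    [[0.057, 0.63, 0], 0, 0.03],
    [[0.057, 0.63, 0], 0, 0.03],
    [[0.057, 0.63, 0], 0, 0.03],
    [[0.057, 0.63, 0], 0, 0.03],
    [[0.057, 0.63, -0.03], 0, 0.03],
    [[0.057, 0.63, -0.06], 0, 0.03],
    [[0.057, 0.63, -0.09], 0, 0.03],
    [[0.057, 0.63, -0.1], 0, 0.03],
    [[0.057, 0.63, -0.104], 0, 0.03],
    [[0.057, 0.63, -0.104], 0, 0.03],
  ],
)

```text
clock: 15.25
position: [0.4803, 0.4404, 0.0057]
orientation: [2.223, 2.22, 0.001]
contact_force: [-0.0, 0.7, -0.2]
finger_gap: 0.454
finger_force: 20.0
```

apply_moves(
  plan=[
    [[0, 0, -0.002], 0, 0.03],
    [[0, 0, -0.004], 0, 0.03],
    [[0, 0, -0.006], 0, 0.03],
    [[0, 0, -0.006], 0, 0.03],
  ],
)

```text
clock: 15.65
position: [0.48, 0.4404, -0.0009]
orientation: [2.223, 2.22, 0.0]
contact_force: [-0.4, 0.3, -1.3]
finger_gap: 0.454
finger_force: 20.0
```

Not touching yet, so the floor is within 2 mm. I'll go down 2 mm more, release, rise and go to c3.

apply_moves(
  plan=[
    [[0, 0, -0.001], 0, 0.03],
    [[0, 0, -0.002], 0, 0.03],
    [[0, 0, -0.002], 0, 0.03],
    [[0, 0, -0.002], 0, 0.06],
    [[0, 0, -0.002], 0, 0.06],
    [[0, 0, -0.002], 0, 0.06],
    [[0, 0, -0.002], 0, 0.06],
    [[0, 0, 0.03], 0, 0.06],
    [[0, 0, 0.07], 0, 0.06],
    [[0, 0, 0.11], 0, 0.06],
    [[0, 0, 0.11], 0, 0.06],
  ],
)

```text
clock: 16.75
position: [0.482, 0.4439, 0.1151]
orientation: [-2.222, -2.22, -0.016]
contact_force: [-0.5, 0.4, 0.4]
finger_gap: 0.651
finger_force: 0.0
```

```bash
python3 - <<'E'
from h import *
w=read_camera("wrist");f=w["frame"].astype(int);cv2.imwrite("pics/w9.png",w["frame"])
s=observe();print(s["clock"],s["position"])
print([proj(w,(.48,.4404+a,b),True).round(1).tolist() for a,b in ((.021,.004),(.021,.066),(-.021,.066))])
print([(i,int(v)) for i,v in enumerate(f[140:260,259].mean(1),140) if i%2==0])
E
```

```text
16.8 [0.48115371 0.44215428 0.1121377 ]
[[256.4, 163.4], [256.4, 176.4], [256.5, 220.8]]
[(140, 124), (142, 124), (144, 124), (146, 127), (148, 123), (150, 125), (152, 195), (154, 233), (156, 235), (158, 233), (160, 220), (162, 167), (164, 122), (166, 67), (168, 48), (170, 53), (172, 58), (174, 52), (176, 52), (178, 59), (180, 74), (182, 144), (184, 150), (186, 151), (188, 150), (190, 107), (192, 145), (194, 149), (196, 151), (198, 150), (200, 148), (202, 149), (204, 146), (206, 148), (208, 148), (210, 145), (212, 135), (214, 145), (216, 145), (218, 143), (220, 139), (222, 228), (224, 236), (226, 235), (228, 236), (230, 236), (232, 235), (234, 235), (236, 235), (238, 235), (240, 236), (242, 236), (244, 236), (246, 236), (248, 234), (250, 232), (252, 234), (254, 232), (256, 233), (258, 231)]
```

apply_moves(
  plan=[
    [[-0.048, -0.715, 0], 0, 0.062],
    [[-0.048, -0.715, 0], 0, 0.062],
    [[-0.048, -0.715, 0], 0, 0.062],
    [[-0.048, -0.715, 0], 0, 0.062],
    [[-0.048, -0.715, 0], 0, 0.062],
    [[-0.048, -0.715, 0], 0, 0.062],
    [[-0.048, -0.715, 0], 0, 0.062],
    [[-0.048, -0.715, 0], 0, 0.062],
    [[-0.048, -0.715, 0], 0, 0.062],
    [[-0.048, -0.715, 0], 0, 0.062],
    [[-0.048, -0.715, 0], 0, 0.062],
    [[-0.048, -0.715, 0], 0, 0.062],
    [[-0.048, -0.715, 0], 0, 0.062],
    [[-0.048, -0.715, 0], 0, 0.062],
    [[-0.048, -0.715, 0], 0, 0.062],
    [[-0.048, -0.715, -0.018], 0, 0.062],
    [[-0.048, -0.715, -0.018], 0, 0.062],
    [[-0.048, -0.715, -0.018], 0, 0.062],
  ],
)

```text
clock: 18.6
position: [0.4315, -0.2732, 0.0904]
orientation: [-2.219, -2.221, -0.0]
contact_force: [0.5, 0.0, 0.6]
finger_gap: 0.675
finger_force: 0.0
```

```bash
python3 - <<'E'
from h import *
w=read_camera("wrist");f=w["frame"].astype(int);cv2.imwrite("pics/w10.png",w["frame"])
s=observe();p=s["position"];print(s["clock"],p)
for d in [(.021,0),(-.021,0),(0,.021),(0,-.021)]: print(proj(w,(p[0]+d[0],p[1]+d[1],.062),True).round(1))
print([(i,int(v)) for i,v in enumerate(f[160:250,259].mean(1),160) if i%2==0])
for r in (200,210): print(r,[(i,int(v)) for i,v in enumerate(f[r,205:310].mean(1),205) if i%3==0])
E
```

```text
18.65 [ 0.43210123 -0.27328293  0.0910067 ]
[284.9 202.6]
[234.5 202.5]
[259.8 178. ]
[259.7 225.8]
[(160, 137), (162, 138), (164, 139), (166, 139), (168, 140), (170, 135), (172, 79), (174, 62), (176, 66), (178, 61), (180, 60), (182, 60), (184, 62), (186, 69), (188, 77), (190, 93), (192, 169), (194, 171), (196, 169), (198, 124), (200, 137), (202, 170), (204, 169), (206, 169), (208, 169), (210, 168), (212, 167), (214, 167), (216, 163), (218, 166), (220, 163), (222, 164), (224, 157), (226, 164), (228, 163), (230, 164), (232, 158), (234, 228), (236, 234), (238, 233), (240, 232), (242, 232), (244, 233), (246, 232), (248, 232)]
200 [(207, 228), (210, 227), (213, 230), (216, 228), (219, 229), (222, 228), (225, 229), (228, 229), (231, 230), (234, 226), (237, 88), (240, 151), (243, 164), (246, 163), (249, 167), (252, 122), (255, 118), (258, 142), (261, 126), (264, 124), (267, 166), (270, 176), (273, 175), (276, 175), (279, 125), (282, 199), (285, 239), (288, 240), (291, 241), (294, 240), (297, 240), (300, 241), (303, 242), (306, 242), (309, 242)]
210 [(207, 227), (210, 228), (213, 227), (216, 229), (219, 228), (222, 229), (225, 229), (228, 229), (231, 229), (234, 155), (237, 158), (240, 159), (243, 158), (246, 129), (249, 165), (252, 164), (255, 165), (258, 168), (261, 169), (264, 173), (267, 171), (270, 169), (273, 167), (276, 172), (279, 176), (282, 138), (285, 237), (288, 239), (291, 240), (294, 240), (297, 241), (300, 242), (303, 240), (306, 241), (309, 241)]
```

apply_moves(
  plan=[
    [[-0.001, -0.005, -0.03], 0, 0.062],
    [[-0.001, -0.005, -0.07], 0, 0.062],
    [[-0.001, -0.005, -0.095], 0, 0.062],
    [[-0.001, -0.005, -0.095], 0, 0.062],
    [[-0.001, -0.005, -0.095], 0, 0.03],
    [[-0.001, -0.005, -0.095], 0, 0.03],
    [[-0.001, -0.005, -0.095], 0, 0.03],
    [[-0.001, -0.005, -0.095], 0, 0.03],
    [[-0.001, -0.005, -0.08], 0, 0.03],
    [[-0.001, -0.005, -0.04], 0, 0.03],
    [[-0.001, -0.005, 0], 0, 0.03],
    [[-0.001, -0.005, 0.02], 0, 0.03],
  ],
  force=20,
)

```text
clock: 19.85
position: [0.4323, -0.2799, 0.1149]
orientation: [2.219, 2.218, 0.001]
contact_force: [0.3, -0.3, -1.3]
finger_gap: 0.454
finger_force: 20.0
```

apply_moves(
  plan=[
    [[0.049, 0.63, 0], 0, 0.03],
    [[0.049, 0.63, 0], 0, 0.03],
    [[0.049, 0.63, 0], 0, 0.03],
    [[0.049, 0.63, 0], 0, 0.03],
    [[0.049, 0.63, 0], 0, 0.03],
    [[0.049, 0.63, 0], 0, 0.03],
    [[0.049, 0.63, 0], 0, 0.03],
    [[0.049, 0.63, 0], 0, 0.03],
    [[0.049, 0.63, 0], 0, 0.03],
    [[0.049, 0.63, 0], 0, 0.03],
    [[0.049, 0.63, 0], 0, 0.03],
    [[0.049, 0.63, 0], 0, 0.03],
    [[0.049, 0.63, 0], 0, 0.03],
    [[0.049, 0.63, 0], 0, 0.03],
    [[0.049, 0.63, -0.03], 0, 0.03],
    [[0.049, 0.63, -0.07], 0, 0.03],
    [[0.049, 0.63, -0.1], 0, 0.03],
    [[0.049, 0.63, -0.106], 0, 0.03],
    [[0.049, 0.63, -0.11], 0, 0.03],
    [[0.049, 0.63, -0.11], 0, 0.03],
  ],
)

```text
clock: 21.85
position: [0.4807, 0.3507, 0.0023]
orientation: [2.223, 2.219, 0.003]
contact_force: [0.6, -0.1, -0.2]
finger_gap: 0.454
finger_force: 20.0
```

apply_moves(
  plan=[
    [[0, 0, -0.001], 0, 0.03],
    [[0, 0, -0.002], 0, 0.03],
    [[0, 0, -0.002], 0, 0.03],
    [[0, 0, -0.002], 0, 0.06],
    [[0, 0, -0.002], 0, 0.06],
    [[0, 0, -0.002], 0, 0.06],
    [[0, 0, -0.002], 0, 0.06],
    [[0, 0, 0.03], 0, 0.06],
    [[0, 0, 0.07], 0, 0.06],
    [[0, 0, 0.11], 0, 0.06],
    [[-0.02, -0.1, 0.15], 0, 0.06],
    [[-0.05, -0.14, 0.2], 0, 0.06],
    [[-0.05, -0.14, 0.2], 0, 0.06],
    [[-0.05, -0.14, 0.2], 0, 0.06],
    [[-0.05, -0.14, 0.2], 0, 0.06],
  ],
)

```text
clock: 23.35
position: [0.4306, 0.2081, 0.2025]
orientation: [2.224, 2.213, 0.002]
contact_force: [-0.5, 0.6, -0.6]
finger_gap: 0.654
finger_force: 0.0
```

```bash
python3 - <<'E'
from h import *
s=observe();print(s["clock"],s["position"],s["contact_force"])
c=read_camera("scene");w=read_camera("wrist")
m=np.hstack([cv2.resize(c["frame"][120:310,40:400],(440,232)),cv2.resize(w["frame"],(310,232))])
cv2.imwrite("pics/final.png",m)
E
```

```text
23.35 [0.43060032 0.20805072 0.20254276] [-0.48090152  0.55586852 -0.55309141]
```

View pics/final.png

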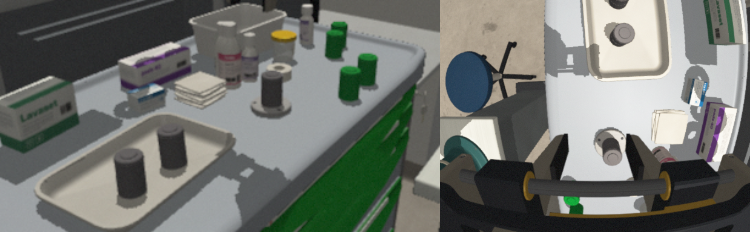

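The final view shows two grey caps upright in the tray at (130,173) and (172,147), and one seated on the gauge at (271,90). The bystanders are where they were, and the gripper is clear.

```bash
python3 -c "
from workcell import *
print(job_done())"
```

```text
the job is handed in; nothing more can be done
None
```

The job is handed in at about 23 s: the first cap tried went right down on the pin and was left seated on the gauge's foot, so by your one-clear-cap rule I stood the other two upright in the steel tray without trying them on the pin; no bystander was moved, and no verdict came back.

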